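Roll the long tube to the pair of lines

TASK

Roll the long brass tube along the wooden board, pushing it slowly from behind with the fingertips at or just above half its height, until it rests midway between the pair of parallel lines drawn across the board and parallel to them (not at the single line near the board's other end). Roll it on the board rather than lifting it, and leave the short brass tube where it is.

Things in the scene. Friction and masses are not known exactly. Their poses are not given: they have to be found in the camera images.
- tube: the long brass tube, 40 mm diameter, 110 mm long, 0.15 to 0.3 kg, on a fixed wooden board (380 x 190 x 18 mm) near its middle. Origin at its centre on the axis, 20 mm above the board; x axis along the tube (y, z turn). Friction 0.2. Pushed from behind at 50 mm/s, fingertips at most 5 mm above its axis, it rolls ahead and stops within 8 mm of the finger's stop; fingertips set higher ride over it
- pair_lines: the mark: two thin black parallel lines, 3 mm wide, 150 mm long, 44 mm apart, across the board near its left or its right end, 130 mm from its middle. Origin midway between the lines, at mid-length, at the height of the board's top; x axis along the lines, y along the board, z up. A single line crosses the board as far from the middle on the other side
- short_tube: the short brass tube, outside diameter 40 mm, length 50 mm, lying on the worktop beside the board's left or right end; to be left alone. Origin at its centre, x axis along it

How it is judged:
By the outcome, as a careful person would: the job done as asked, in the order asked, and still so for the second after the job is handed in, with the robot touching nothing.
It also fails if it takes over 32 s, if anything falls off the work surface, if the arm or the gripper's body presses on something with over 40 N, if the wrist force passes 120 N, or if a joint passes its speed limit or range.

ROBOT

A 6-joint arm with a two-finger parallel gripper is mounted at the origin on a cart in front of the work surface, level with it; the furniture and walls round the work are solid. World frame = base frame: x ahead of the robot, y to its left, z up, the work surface at z = 0. Lengths are in mm, angles in rad, forces in N, time in s.
With the tool pointing down it reaches from about 325 to 1000 mm from the base axis. Payload 5.1 kg.
Tool frame: the origin (TCP) lies midway between the tips of the shut fingers; the grasp point (between the pads) lies 19 mm behind it (arm.grasp_offset is the z of the grasp point in the tool frame, in mm); z points along the fingers, y is the line along which they close (so a half turn about z gives the same grasp; the last joint's range is limited). The gripper opens to 85 mm and grips with 20 to 120 N. Pads are 22 mm wide; open, the fingers measure 114 mm over their backs; the gripper's body (76 mm by 85 mm) begins 54 mm behind the grasp point. The pads swing forward as they close: fully open they stand 13 mm farther back than shut.
Start: joints at [1.062, 0.124, 1.65, -0, 1.367, -0.083], TCP at [268.501, 591.939, 231.322] pointing down, gripper open.
Joint ranges: [-2.61, 2.61], [-1.02, 2.33], [0.03, 2.71], [-1.35, 4.49], [0.32, 2.68], [-2.91, 2.91]. Speed limits (rad/s): [2.57, 2.57, 3.14, 3.14, 3.14, 3.14].

INTERFACE

Orientations are given as a rotation vector (axis times angle).
In Python, from bench import arm gives the robot as it stands.
- The arm moves only by the shell command python3 -m pendant 'ROWS' [FORCE]. ROWS is a JSON object of lists of equal length, an entry for each row: "translation": the shift along the tool's x, y, z each as a share of 25 cm, from -1 to 1, a list of three; "roll": the turn about the tool's z as a share of 90 degrees, from -1 to 1; "grip": the closure in counts, from 0 (fully open) to 255 (shut). A call has 1 to 5 rows; each row is the pose to reach, as a shift and turn from the pose commanded when the call began, along the tool's axes at that moment; what a row does not reach only later rows make up. A row lasts 1/12 s, in which the tool goes at most 41.7 mm and 7.16 degrees, less where a joint would pass 70% of its speed; a pose out of reach is approached as far as the arm can. A call with a number of a shift or a turn outside -1 to 1 is refused whole. A call with a gripper value outside its range is refused whole. The fingers move at their own pace and stop on an object; FORCE is the grip in N (left out, the last holds). Time passes only in rows, so rows that repeat a pose let the fingers close. It gives the time, the measured TCP pose, the force, the opening and the grip force at its end, in the units of the state.
- arm.get_obs(): the state, without advancing time (a new reading comes with each control period).
- arm.camera(name): name is "side" or "top"; returns the picture (400x640x3 uint8, red, green, blue); there is no depth.
- arm.camera_model(name): a dict with "vfov" (degrees; the focal length in pixels is half the picture's height over the tangent of half this angle, whatever the lens; pixels are square), "cx", "cy" (the principal point, pixels), "xyz" and "rotation" of the camera in the world. Camera axes: x right, y up, looking along -z (the intrinsics and any distortion apply to the point x, -y, -z); pixel columns grow to the right and rows downward; lengths in mm; the calibration is good to about 2 mm. A picture is of the moment at which its call begins. camera_model takes no time and is no camera call.
- arm.hand_in(): hands the job in; it is judged then, once.
The state is a dict: "time_s": time; "joint_pos": joint angles; "qvel": joint speeds; "tau": joint torques, N m; "position": TCP position; "tool_rot": TCP orientation; "contact_force": force on the tool from outside, world axes, zero at the start; "wrist_torque": the same for the moment, N m; "width": opening from 0.0 (shut) to 1.0 (fully open); "grip_force": force on a finger pad.
Only numpy, scipy, OpenCV 4.12 (cv2) and the standard library are available. Lean on these libraries where they do the work, as an engineer would, in place of code of your own. Each camera call takes 0.05 s, during which the arm holds its last target. There are 200 camera calls.

## Working session

There is one attempt and no reset: what is moved stays moved. The work goes in short steps, Python scripts to look and compute and a shell command to move; the robot and the scene stay as the last step left them, time stands still between calls to the robot, and variables do not carry over. Pictures are saved under pics/ and viewed, at most 10 in all, crops included, and the job is handed in when it is done.

```bash
mkdir -p pics
python3 - <<'E'
from bench import arm
import cv2
for n in("top","side"):
    cv2.imwrite(f"pics/{n}0.png",arm.camera(n)[:,:,::-1]); print(n,arm.camera_model(n))
o=arm.get_obs();print(o["position"],o["tool_rot"],o["time_s"],o["width"])
E
```

```text
top {'vfov': 52.742776574210424, 'cx': 320.30358153524963, 'cy': 210.65297142566672, 'xyz': array([ 305.4841278 ,  -20.51439811, 1003.25061695]), 'rotation': array([ 0.13309713, -0.10179207, -1.54565038])}
side {'vfov': 45.16294743774327, 'cx': 320.9864264129172, 'cy': 195.86739941188281, 'xyz': array([  317.12094564, -1070.11143744,   480.06000025]), 'rotation': array([ 1.20487757, -0.07379381, -0.0907803 ])}
[268.24156943 591.4510246  230.18621279] [-6.63695249e-01 -3.07015049e+00  2.82170114e-03] 0.1 0.9996733434734711
```

View pics/top0.png

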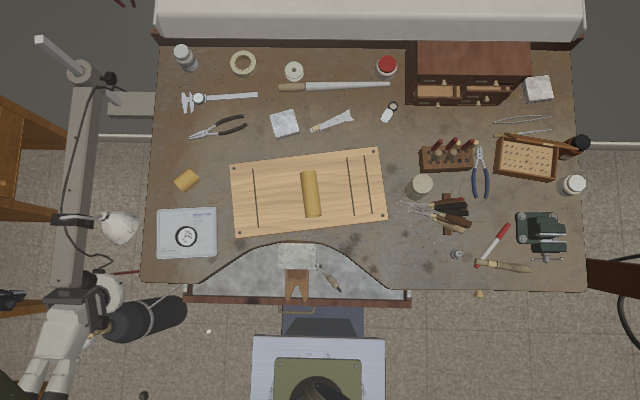

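View pics/side0.png

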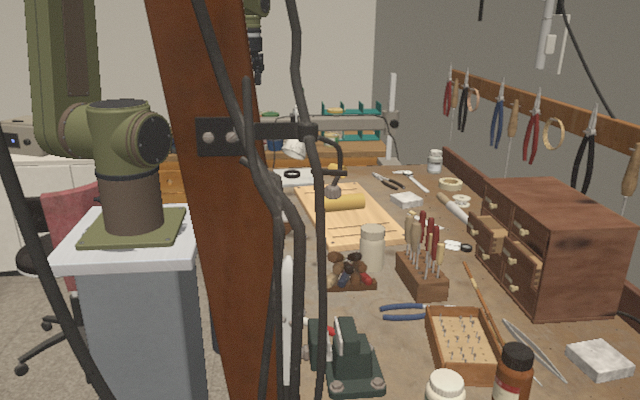

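The top view shows the board, with the long tube near (311,193), the pair of lines at columns 351 and 367 on the right, and the single line at column 254 on the left. The short tube is at (187,181), off to the left. I'll enlarge the top view.

Run:
```python
import cv2
i=cv2.imread("pics/top0.png")[140:245,225:395]
cv2.imwrite("pics/c1.png",cv2.resize(i,None,fx=4.7,fy=4.7,interpolation=cv2.INTER_CUBIC))
```

```text
(no output)
```

View pics/c1.png

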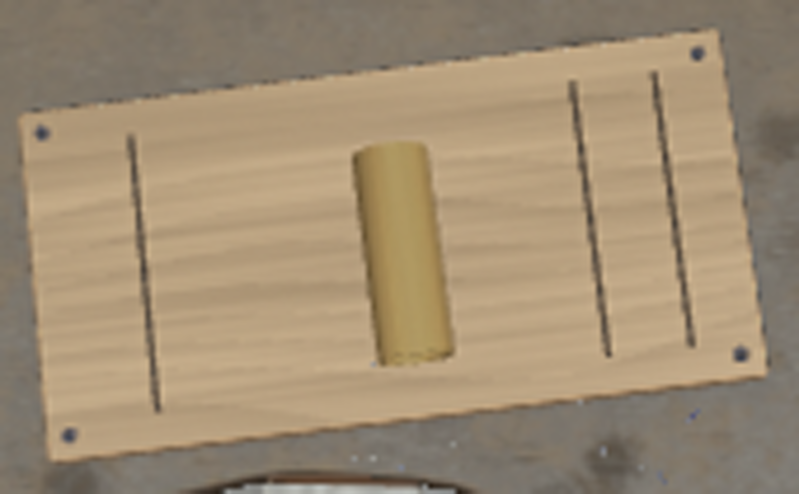

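In the crop, the pair lines run (572,82)-(608,356) and (654,72)-(691,346), and the single line runs (131,135)-(157,410). The tube's mid-line runs from about (391,150) to (417,358).

```bash
cat > h.py <<'E'
from bench import arm
import numpy as np
from scipy.spatial.transform import Rotation as R
m=arm.camera_model("top");f=200/np.tan(np.radians(m["vfov"]/2));Rc=R.from_rotvec(m["rotation"])
def w(u,v,z):
    d=Rc.apply([(u-m["cx"])/f,-(v-m["cy"])/f,-1]);return m["xyz"]+d*(z-m["xyz"][2])/d[2]
def c(x,y,z,s=4.7,u0=225,v0=140): return w((x+.5)/s-.5+u0,(y+.5)/s-.5+v0,z)
E
python3 - <<'E'
from h import *
np.set_printoptions(precision=1,suppress=True)
P={k:(c(*a,z),c(*b,z)) for k,a,b,z in[("A",(572,82),(608,356),18),("B",(654,72),(691,346),18),("S",(131,135),(157,410),18),("T",(391,150),(417,358),38)]}
for k,(a,b) in P.items():print(k,a,b,(a+b)/2,np.linalg.norm(a-b),np.degrees(np.arctan2(*(a-b)[[1,0]])))
M=lambda k:sum(P[k])/2
mark=(M("A")+M("B"))/2;print("mark",mark,"AB",M("A")-M("B"),"S-mark",np.linalg.norm(M("S")-mark),"tube-mark",M("T")-mark)
o=arm.get_obs();print(R.from_rotvec(o["tool_rot"]).as_matrix())
print([w(187,181,20)])
E
```

```text
A [592.  -61.3  18. ] [444.2 -82.2  18. ] [518.1 -71.8  18. ] 149.28213974746308 8.034031547210562
B [ 598.3 -105.1   18. ] [ 450.4 -125.6   18. ] [ 524.4 -115.4   18. ] 149.34803059456698 7.856995102873564
S [558.5 174.3  18. ] [410.7 153.4  18. ] [484.6 163.9  18. ] 149.18672584192691 8.03603464219844
T [547.8  33.5  38. ] [438.3  17.1  38. ] [493.   25.3  38. ] 110.71430072139191 8.541485597172189
mark [521.2 -93.6  18. ] AB [-6.3 43.6  0. ] S-mark 260.0084984134106 tube-mark [-28.2 118.9  20. ]
[[-0.9  0.4 -0. ]
 [ 0.4  0.9 -0. ]
 [ 0.  -0.  -1. ]]
[array([522.2, 337.1,  20. ])]
```

The geometry checks out: lines 149 mm long, 44 mm apart, and 260 mm to the single line. The push is about 122 mm along n=(0.139,-0.990). I'll use half-closed fingers spread along the tube's axis, starting about 50 mm behind it.

```bash
cat >> h.py <<'E'
e=np.array([.9904,.1385,0]);n=np.array([.1385,-.9904,0])
def go(t):
    o=arm.get_obs();r=R.from_rotvec(o["tool_rot"]);M=r.as_matrix()
    ya=np.degrees(np.arctan2(M[1,1],M[0,1]))
    print("t",round(o["time_s"],2),"pos",o["position"].round(1),"yaw_y",ya.round(2),"roll share",((ya-7.96)/90).round(3),"F",o["contact_force"].round(1),"w",round(o["width"],3))
    if t is not None: print("share",(r.inv().apply(np.array(t)-o["position"])/250).round(3))
E
python3 -c "
from h import *
go([486,75,230])"
```

```text
t 0.1 pos [268.2 591.5 230.2] yaw_y 65.6 roll share 0.64 F [ 0.5  0.5 -0. ] w 1.0
share [-1.647 -1.522  0.003]
```

```bash
python3 -m pendant '{"translation":[[-0.11,-0.10,0],[-0.22,-0.20,0],[-0.33,-0.30,0],[-0.44,-0.40,0],[-0.55,-0.50,0]],"roll":[0.07,0.14,0.21,0.28,0.35],"grip":[128,128,128,128,128]}'; python3 -c "
from h import *
go([486,75,230])"
```

```text
time_s: 0.52
position: [342.1, 419.5, 230.6]
tool_rot: [-1.479, -2.772, 0.002]
contact_force: [0.5, -0.1, -0.4]
width: 0.503
grip_force: 0.0
t 0.52 pos [342.1 419.5 230.6] yaw_y 33.83 roll share 0.287 F [ 0.5 -0.1 -0.4] w 0.503
share [-1.465 -0.289  0.003]
```

```bash
python3 -m pendant '{"translation":[[-0.15,-0.03,0],[-0.30,-0.06,0],[-0.45,-0.09,0],[-0.60,-0.12,0],[-0.75,-0.15,0]],"roll":[0.07,0.14,0.21,0.285,0.285],"grip":[128,128,128,128,128]}'; python3 -c "
from h import *
go([486,75,230])"
```

```text
time_s: 0.93
position: [416.2, 243.2, 230.9]
tool_rot: [-2.056, -2.375, 0.0]
contact_force: [0.0, 0.1, 0.5]
width: 0.497
grip_force: 0.0
t 0.93 pos [416.2 243.2 230.9] yaw_y 8.25 roll share 0.003 F [0.  0.1 0.5] w 0.497
share [-0.706  0.18   0.004]
```

```bash
python3 -m pendant '{"translation":[[-0.16,0.05,0],[-0.32,0.10,0.1],[-0.48,0.15,0.2],[-0.62,0.18,0.3],[-0.62,0.18,0.4]],"roll":[0,0,0,0,0],"grip":[128,128,128,128,128]}'; python3 -m pendant '{"translation":[[0,0,0.0]],"roll":[0],"grip":[128]}'; python3 -c "
from h import *
go([486,75,70])"
```

```text
time_s: 1.35
position: [486.3, 95.1, 132.8]
tool_rot: [2.052, 2.372, 0.005]
contact_force: [0.4, -0.5, 0.9]
width: 0.5
grip_force: 0.0
time_s: 1.43
position: [479.6, 95.2, 124.2]
tool_rot: [-2.052, -2.369, 0.014]
contact_force: [-2.1, -0.7, -1.2]
width: 0.497
grip_force: 0.0
t 1.43 pos [479.6  95.2 124.2] yaw_y 8.2 roll share 0.003 F [-2.1 -0.7 -1.2] w 0.497
share [-0.084  0.016  0.217]
```

```bash
python3 -m pendant '{"translation":[[0,0.014,0.12],[0,0.014,0.23],[0,0.014,0.32],[0,0.014,0.345],[0,0.014,0.345]],"roll":[0,0,0.002,0.002,0.002],"grip":[128,128,128,128,128]}'
python3 - <<'E'
from h import *
import cv2
go([486,75,37])
s=arm.camera("side")[150:260,270:420,::-1]
t=arm.camera("top")[140:250,250:400,::-1]
cv2.imwrite("pics/c2.png",cv2.resize(cv2.hconcat([s,t]),None,fx=2.66,fy=2.66,interpolation=cv2.INTER_CUBIC))
E
```

```text
time_s: 1.85
position: [485.2, 99.3, 43.6]
tool_rot: [-2.052, -2.374, 0.005]
contact_force: [-0.8, 0.1, -0.0]
width: 0.502
grip_force: 0.0
t 1.85 pos [485.2  99.3  43.6] yaw_y 8.32 roll share 0.004 F [-0.8  0.1 -0. ] w 0.502
share [-0.097 -0.011  0.026]
```

View pics/c2.png

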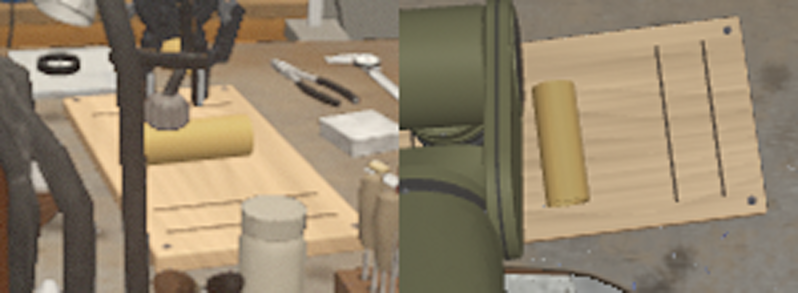

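The fingers are behind the tube, at about (200,100) in the left panel, and the tube hasn't been touched. I'll lower the last few mm and close the gap.

```bash
python3 -m pendant '{"translation":[[-0.02,0,0.02],[-0.05,0,0.024],[-0.08,0,0.024],[-0.10,0,0.024],[-0.11,0,0.024]],"roll":[0,0.003,0.003,0.003,0.003],"grip":[128,128,128,128,128]}'; python3 -c "
from h import *
go([489,52,38])"
```

```text
time_s: 2.37
position: [491.4, 70.6, 39.6]
tool_rot: [2.062, 2.369, 0.001]
contact_force: [-0.2, 0.3, -0.0]
width: 0.496
grip_force: 0.0
t 2.37 pos [491.4  70.6  39.6] yaw_y 7.94 roll share -0.0 F [-0.2  0.3 -0. ] w 0.496
share [-0.072 -0.02   0.007]
```

```bash
python3 -m pendant '{"translation":[[-0.016,-0.01,0.004],[-0.032,-0.015,0.005],[-0.048,-0.015,0.005],[-0.064,-0.015,0.005],[-0.080,-0.015,0.005]],"roll":[0,0,0,0,0],"grip":[128,128,128,128,128]}';python3 -m pendant '{"translation":[[-0.016,0,0],[-0.032,0,0],[-0.048,0,0],[-0.064,0,0],[-0.080,0,0]],"roll":[0,0,0,0,0],"grip":[128,128,128,128,128]}'
python3 - <<'E'
from h import *
import cv2
go([489,52,38])
t=arm.camera("top")[140:245,225:395,::-1]
cv2.imwrite("pics/c3.png",cv2.resize(t,None,fx=4.7,fy=4.7,interpolation=cv2.INTER_CUBIC))
E
```

```text
time_s: 2.78
position: [490.0, 50.9, 37.8]
tool_rot: [2.061, 2.371, 0.0]
contact_force: [0.1, 0.7, 1.0]
width: 0.499
grip_force: 0.1
time_s: 3.2
position: [492.8, 31.1, 37.8]
tool_rot: [-2.061, -2.371, 0.0]
contact_force: [0.3, 0.3, 0.6]
width: 0.499
grip_force: 0.0
t 3.2 pos [492.8  31.1  37.8] yaw_y 8.01 roll share 0.001 F [0.3 0.3 0.6] w 0.499
share [ 0.085 -0.003 -0.001]
```

View pics/c3.png

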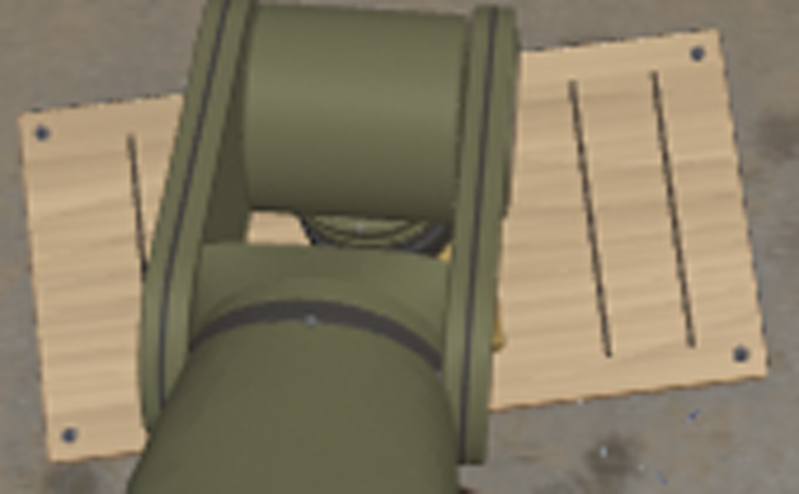

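The arm now hides the tube from above, and a glint of brass at (500,335) shows it rolling ahead. I'll keep pushing and stop about 10 mm short to look.

```bash
python3 -m pendant '{"translation":[[-0.016,0,0],[-0.032,0,0],[-0.048,0,0],[-0.064,0,0],[-0.080,0,0]],"roll":[0,0,0,0,0],"grip":[128,128,128,128,128]}';python3 -m pendant '{"translation":[[-0.016,0,0],[-0.032,0,0],[-0.048,0,0],[-0.064,0,0],[-0.080,0,0]],"roll":[0,0,0,0,0],"grip":[128,128,128,128,128]}'; python3 -m pendant '{"translation":[[-0.016,0,0],[-0.032,0,0],[-0.048,0,0],[-0.064,0,0],[-0.080,0,0]],"roll":[0,0,0,0,0],"grip":[128,128,128,128,128]}';python3 -m pendant '{"translation":[[-0.014,0,0],[-0.027,0,0],[-0.039,0,0],[-0.050,0,0],[-0.060,0,0]],"roll":[0,0,0,0,0],"grip":[128,128,128,128,128]}'
python3 -c "
from h import *
go([489,52,38])"
```

```text
time_s: 3.67
position: [495.6, 11.3, 37.9]
tool_rot: [2.061, 2.371, -0.0]
contact_force: [-0.3, 0.1, 0.5]
width: 0.5
grip_force: 0.1
time_s: 4.08
position: [498.4, -8.5, 37.8]
tool_rot: [2.061, 2.371, -0.0]
contact_force: [0.0, 0.4, -0.7]
width: 0.495
grip_force: 0.0
time_s: 4.5
position: [501.1, -28.3, 37.8]
tool_rot: [2.061, 2.371, -0.0]
contact_force: [-0.2, 1.2, 0.3]
width: 0.497
grip_force: 0.0
time_s: 4.92
position: [503.2, -43.1, 37.8]
tool_rot: [-2.061, -2.371, -0.0]
contact_force: [0.4, -0.4, 0.5]
width: 0.502
grip_force: 0.0
t 4.92 pos [503.2 -43.1  37.8] yaw_y 8.0 roll share 0.0 F [ 0.4 -0.4  0.5] w 0.502
share [ 0.384 -0.003 -0.001]
```

```bash
python3 -m pendant '{"translation":[[0.01,0,0],[0.07,0,0],[0.15,0,0],[0.22,0,0],[0.24,0,0]],"roll":[0,0,0,0,0],"grip":[128,128,128,128,128]}';python3 -m pendant '{"translation":[[0,0,0],[0,0,0],[0,0,0]],"roll":[0,0,0],"grip":[128,128,128]}'
python3 - <<'E'
from h import *
import cv2
go(None)
t=arm.camera("top")[140:240,290:400,::-1]
cv2.imwrite("pics/c4.png",cv2.resize(t,None,fx=6,fy=6,interpolation=cv2.INTER_CUBIC))
E
```

```text
time_s: 5.33
position: [494.2, 18.4, 37.6]
tool_rot: [-2.059, -2.372, -0.0]
contact_force: [0.3, -0.3, -0.2]
width: 0.498
grip_force: 0.0
time_s: 5.58
position: [495.1, 16.2, 37.9]
tool_rot: [2.061, 2.371, -0.0]
contact_force: [0.4, 0.5, 0.2]
width: 0.502
grip_force: 0.0
t 5.58 pos [495.1  16.2  37.9] yaw_y 7.99 roll share 0.0 F [0.4 0.5 0.2] w 0.502
```

View pics/c4.png

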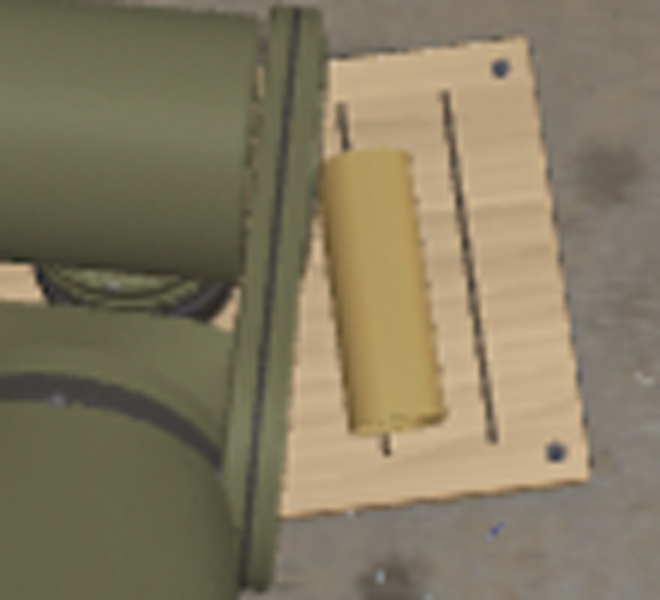

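The tube sits straddling the first line, parallel to it, with its mid-line running from about (366,157) to (398,426).

Run:
```python
from h import *
a=c(366,157,38,6,290,140);b=c(398,426,38,6,290,140);t=(a+b)/2;mk=np.array([521.2,-93.6,38])
print(a,b,t,np.degrees(np.arctan2(*(a-b)[[1,0]])),np.linalg.norm(a-b),"n left",(mk-t)@n,"e",(t-mk)@e)
tcp=np.array([495.1,16.2,0]);print((t-tcp)@n)
```

```text
[564.31837187 -71.3057789   38.        ] [453.10851918 -85.52302152  38.        ] [508.71344553 -78.41440021  38.        ] 7.285265315009983 112.11494691998604 n left 16.769205822827434 e -10.263477978363886
95.59156417717256
```

```bash
python3 -m pendant '{"translation":[[-0.06,0,0],[-0.12,0,0],[-0.17,0,0],[-0.21,0,0],[-0.222,0,0]],"roll":[0,0,0,0,0],"grip":[128,128,128,128,128]}';python3 -m pendant '{"translation":[[-0.008,0,0],[-0.016,0,0],[-0.024,0,0],[-0.032,0,0],[-0.040,0,0]],"roll":[0,0,0,0,0],"grip":[128,128,128,128,128]}';python3 -m pendant '{"translation":[[-0.008,0,0],[-0.016,0,0],[-0.024,0,0],[-0.031,0,0],[-0.037,0,0]],"roll":[0,0,0,0,0],"grip":[128,128,128,128,128]}';python3 -m pendant '{"translation":[[-0.006,0,0],[-0.011,0,0],[-0.011,0,0]],"roll":[0,0,0],"grip":[128,128,128]}';python3 -m pendant '{"translation":[[0.03,0,0],[0.10,0,0],[0.18,0,0],[0.26,0,0],[0.3,0,0]],"roll":[0,0,0,0,0],"grip":[128,128,128,128,128]}';python3 -m pendant '{"translation":[[0,0,0],[0,0,0],[0,0,0]],"roll":[0,0,0],"grip":[128,128,128]}'
python3 - <<'E'
from h import *
import cv2
go(None)
t=arm.camera("top")[140:240,290:400,::-1]
cv2.imwrite("pics/c5.png",cv2.resize(t,None,fx=6,fy=6,interpolation=cv2.INTER_CUBIC))
E
```

```text
time_s: 6.05
position: [502.9, -40.0, 38.0]
tool_rot: [2.063, 2.369, 0.0]
contact_force: [0.3, 0.3, 0.2]
width: 0.497
grip_force: 0.0
time_s: 6.47
position: [503.9, -48.0, 37.8]
tool_rot: [-2.06, -2.372, -0.0]
contact_force: [-0.5, -0.1, 0.1]
width: 0.496
grip_force: 0.0
time_s: 6.88
position: [505.3, -57.6, 37.8]
tool_rot: [2.061, 2.371, -0.0]
contact_force: [0.5, -0.5, 0.6]
width: 0.498
grip_force: 0.0
time_s: 7.13
position: [505.7, -60.3, 37.8]
tool_rot: [2.061, 2.371, -0.0]
contact_force: [-0.9, -0.1, 0.2]
width: 0.496
grip_force: 0.0
time_s: 7.55
position: [494.5, 16.1, 37.6]
tool_rot: [-2.059, -2.372, -0.0]
contact_force: [-0.5, 0.2, -0.2]
width: 0.499
grip_force: 0.0
time_s: 7.8
position: [495.4, 13.8, 37.9]
tool_rot: [2.061, 2.371, -0.0]
contact_force: [0.6, -0.4, -0.5]
width: 0.499
grip_force: 0.0
t 7.8 pos [495.4  13.8  37.9] yaw_y 8.01 roll share 0.001 F [ 0.6 -0.4 -0.5] w 0.499
```

View pics/c5.png

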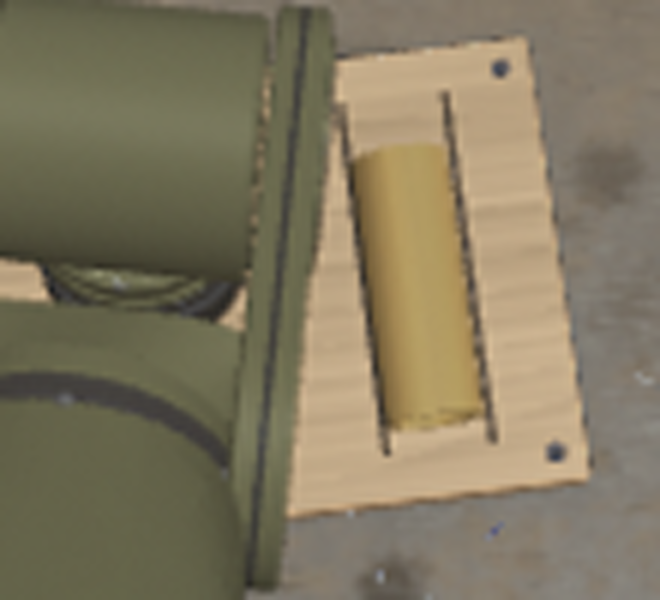

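The tube now lies between the two lines, with its mid-line running from about (400,152) to (435,420). I'll check how well it's centred.

Run:
```python
from h import *
import cv2
mk=np.array([521.2,-93.6,38])
a=c(400,152,38,6,290,140);b=c(435,420,38,6,290,140);t=(a+b)/2
print(t,np.degrees(np.arctan2(*(a-b)[[1,0]])),"n left",(mk-t)@n)
# predicted silhouette of a perfectly placed tube, in crop pixels
def pr(p):
    q=Rc.inv().apply(p-m["xyz"]);u=m["cx"]-f*q[0]/q[2];v=m["cy"]+f*q[1]/q[2];return np.array([(u-290+.5)*6-.5,(v-140+.5)*6-.5])
for s in(42,-55):
    k=[pr(mk-10.5*e+s*e+20*(n*np.cos(g)+np.array([0,0,np.sin(g)]))) for g in np.linspace(0,2*np.pi,73)]
    k=np.array(k);print(s,k[k[:,0].argmin()].round(),k[k[:,0].argmax()].round())
# measured edges: column transitions of brass colour in row bands
i=cv2.imread("pics/c5.png")
for r in(200,250,300,350,390):
    g=i[r-3:r+4].mean(0); d=np.abs(np.diff(g[:,0]-g[:,2])); print(r,[int(x) for x in np.argsort(d[340:])[::-1][:6]+340])
```

```text
[511.27036553 -92.78479825  38.        ] 7.801607843922138 n left 2.1826301844118396
42 [361. 193.] [458. 179.]
-55 [391. 425.] [490. 413.]
200 [454, 453, 455, 456, 551, 550]
250 [460, 459, 461, 557, 462, 556]
300 [466, 467, 465, 468, 564, 469]
350 [473, 472, 471, 474, 378, 377]
390 [478, 479, 480, 477, 481, 476]
```

It's about 2 mm short of the middle, so I'll give it one more slow nudge with the same profile.

```bash
python3 -m pendant '{"translation":[[-0.07,0,0],[-0.14,0,0],[-0.21,0,0],[-0.25,0,0],[-0.266,0,0]],"roll":[0,0,0,0,0],"grip":[128,128,128,128,128]}';python3 -m pendant '{"translation":[[-0.008,0,0],[-0.016,0,0],[-0.023,0,0],[-0.030,0,0],[-0.036,0,0]],"roll":[0,0,0,0,0],"grip":[128,128,128,128,128]}';python3 -m pendant '{"translation":[[-0.006,0,0],[-0.009,0,0],[-0.009,0,0]],"roll":[0,0,0],"grip":[128,128,128]}';python3 -m pendant '{"translation":[[0.03,0,0],[0.10,0,0],[0.18,0,0],[0.26,0,0],[0.34,0,0]],"roll":[0,0,0,0,0],"grip":[128,128,128,128,128]}';python3 -m pendant '{"translation":[[0,0,-0.05],[0,0,-0.15],[0,0,-0.3],[0,0,-0.4],[0,0,-0.4]],"roll":[0,0,0,0,0],"grip":[128,128,128,128,128]}'
python3 - <<'E'
from h import *
import cv2
go(None)
t=arm.camera("top")[140:240,290:400,::-1]
i=cv2.resize(t,None,fx=6,fy=6,interpolation=cv2.INTER_CUBIC);cv2.imwrite("pics/c6.png",i)
for r in(200,250,300,350,390):
    g=i[r-3:r+4].mean(0); d=np.abs(np.diff(g[:,0]-g[:,2])); print(r,[int(x) for x in np.argsort(d[340:])[::-1][:6]+340])
E
```

```text
time_s: 8.27
position: [504.8, -53.5, 38.0]
tool_rot: [2.064, 2.368, 0.0]
contact_force: [0.1, 0.5, -0.7]
width: 0.499
grip_force: 0.0
time_s: 8.68
position: [505.7, -60.3, 37.8]
tool_rot: [-2.06, -2.372, -0.0]
contact_force: [0.7, 0.6, 0.0]
width: 0.494
grip_force: 0.0
time_s: 8.93
position: [506.1, -62.8, 37.8]
tool_rot: [2.061, 2.371, -0.0]
contact_force: [-0.4, 1.3, 0.7]
width: 0.497
grip_force: 0.0
time_s: 9.35
position: [493.8, 22.6, 37.8]
tool_rot: [-2.061, -2.371, -0.0]
contact_force: [0.0, -0.7, -0.0]
width: 0.497
grip_force: 0.0
time_s: 9.77
position: [498.0, 21.8, 144.6]
tool_rot: [2.054, 2.365, 0.011]
contact_force: [0.6, -0.4, 1.0]
width: 0.497
grip_force: 0.0
t 9.77 pos [498.   21.8 144.6] yaw_y 8.04 roll share 0.001 F [ 0.6 -0.4  1. ] w 0.497
200 [551, 552, 550, 549, 553, 460]
250 [557, 558, 556, 555, 559, 353]
300 [563, 564, 565, 566, 561, 562]
350 [573, 574, 572, 576, 377, 575]
390 [578, 579, 484, 371, 580, 485]
```

View pics/c6.png

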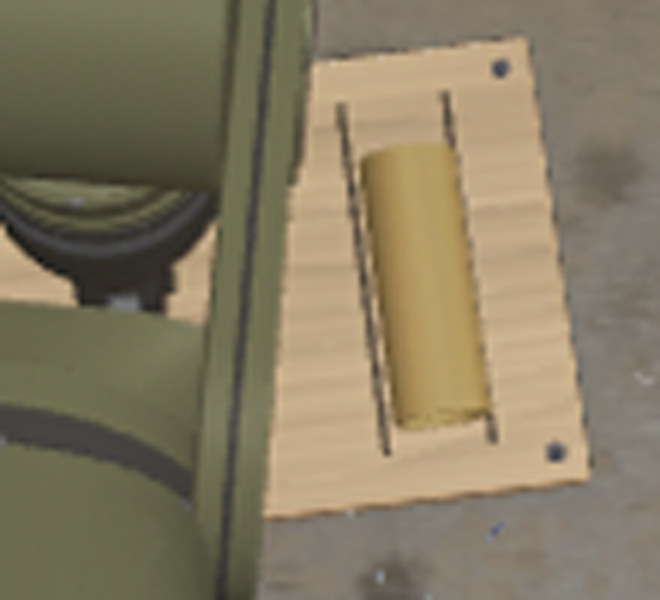

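The tube is between the lines and parallel to them, centred to about 1 mm, and the robot is clear of it.

```bash
python3 -c "
from bench import arm
print(arm.hand_in())"
```

```text
the job is handed in; nothing more can be done
None
```

I rolled the long tube along the board until it lay between the pair of lines, parallel and about 1 mm from centre by the last picture. I never touched the short tube, and I handed the job in at about 10 s.

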